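# Tighten a specimen clamp with a click-stop torque cap

## Task

Pick up the loose black torque cap by its rib and seat it fully home on the square stud of the specimen clamp: feel gently for the angle at which it drops over the square instead of forcing it. Then turn it clockwise (seen from above) until its ratchet clicks, and stop: one click is enough, a second does no harm, but a third must not happen. Leave the cap sitting on the stud, let go, and do not disturb the weights, the red holder or the jar.

Things in the scene. Friction and masses are not known exactly. Their poses are not given: they have to be found in the camera images.
- cap_mid (a point): Centre of the loose black torque cap (0.22 kg, 60 mm tall, upright on the bed at the start), on its axis, 30 mm above its underside, z up. A round shell 50 mm across, 32 mm high; on its flat deck stands a straight grip rib 48 mm long (along this x axis), 14 mm thick (along y), 28 mm high, its top 30 mm above this point. A ball ratchet lets the shell slip round its socket above about 0.35 N m.
- socket_mouth (a point): Centre of the mouth of the steel square socket in the cap's underside, 30 mm below cap_mid; turns with the socket, z up. Square 21.6 mm wide, 18 mm deep, sides parallel to this x and y (and to the cap's x and y at the start). Its rim is the cap's lowest face; the shell ends 2 mm above it.
- stud_top (a point): Centre of the top of the clamp screw's stud, fixed to the clamp; it does NOT tell how the square is turned. Top 5 mm: round pilot 19.2 mm across, rounded edge; then a square 20 mm wide, 10 mm high, its top 3 mm tapering to 17.6 mm; then a flange 44 mm across, top 15 mm below this point, where the socket's rim sits when home (cap_mid then 15 mm above this point). Fits in any of 4 quarter turns.
- ratchet (a joint): How far the cap's shell has slipped clockwise past its socket, rad; 0 at the start, within 0.1 of 0 until the screw is tight. Then the torque peaks at about 0.35 N m as the slip begins, sinks as the value climbs to 0.26, and with a click the value snaps to 0.52 and the torque dips below zero; the same again for each click (two read 1.05, three 1.57).
- clamp: Fixed strap clamp on the steel bed (bed's top 12 mm above the bench); origin on the screw's axis at the bed's top. Strap 150 x 34 mm along x, top 38 mm up; test panel block 70 x 80 mm centred at x +75 mm. Flange top 44 mm up. The screw starts turned to an unknown angle; it turns clockwise easily (0.15 N m) by 0.2 to 1.1 rad, then it is tight and stops dead.
- weights_mid (a point): Bystander: centre of a loose pile of steel weights, 48 mm across, 48 mm high.
- holder_mid (a point): Bystander: centre of a loose red stepped holder, 34 mm across at the foot, 75 mm high.
- jar_mid (a point): Bystander: centre of a loose jar, 52 mm across, 60 mm high.
Mind the look-alikes: they are no part of the job. There is more than one size of the part that bears cap_mid; the job needs the smallest.

How it is judged (in metres and radians):
On the way, in this order (a step that is already met when the one before it is completed fails the run):
1. the cap is fully home on the stud, not yet clicked (z of cap_mid in the frame of stud_top below 0.0175 m and horizontal distance between cap_mid and stud_top below 0.003 m and angle between cap_mid's own z axis and vertical below 0.1 rad and value of joint ratchet below 0.26 rad), for 0.2 s.
2. the ratchet has clicked, the cap on the stud (value of joint ratchet above 0.4 rad and z of cap_mid in the frame of stud_top below 0.0185 m and horizontal distance between cap_mid and stud_top below 0.003 m), for 0.2 s.
At the end, for the whole second after the job is handed in: The cap rests on the stud, fully home (within 2.5 mm of the flange, 3 mm of the axis, upright within 0.1 rad), released and still, its ratchet clicked once or twice (reading between 0.4 and 1.3 rad) (value of joint ratchet between 0.4 and 1.3 rad and z of cap_mid in the frame of stud_top below 0.0175 m and horizontal distance between cap_mid and stud_top below 0.003 m and angle between cap_mid's own z axis and vertical below 0.1 rad and linear speed of cap below 0.02 m/s); the robot touches nothing.
It fails at once if the ratchet clicks a third time (value of joint ratchet above 1.3 rad).
It fails at once if the cap is forced against the clamp with more than 80 N (contact force between cap and clamp above 80 N).
It fails at once if the weights, the holder or the jar are moved by more than 20 mm (distance of any of weights_mid, holder_mid, jar_mid from where it was at the start of the episode above 0.02 m).
It also fails if it takes over 72 s, if anything falls off the work surface, if the arm or the gripper's body presses on something with over 40 N, if the wrist force passes 120 N, or if a joint passes its speed limit or range.

## Robot

A 6-joint arm with a two-finger parallel gripper is mounted at the origin on the work surface. World frame = base frame: x ahead of the robot, y to its left, z up, the work surface at z = 0. Lengths are in m, angles in degrees, forces in N, time in s.
With the tool pointing down it reaches from about 0.4 to 0.825 m from the base axis. Payload 7 kg.
Tool frame: the origin (TCP) lies on the front face of the gripper's body, between the roots of the fingers; the fingertips stand 66 mm ahead of it and the grasp point (between the pads) lies 47 mm ahead of it; y points along the fingers, x is the direction in which the jaws open and shut, and the axes are right-handed (so a half turn about y gives the same grasp; the last joint's range is limited). The gripper opens to 88 mm and grips with 3 to 60 N. Pads are 19 mm wide; open, the fingers measure 130 mm over their backs; the gripper's body (78 mm by 193 mm) begins 47 mm behind the grasp point.
Start: joints at [91.851, 20.546, 0.682, 0, -70.136, -16.507], TCP at [0.171, 0.653, 0.292] pointing down, gripper open.
Joint ranges: [-176.03, 176.03], [-82.01, 121.73], [-58.28, 71.71], [-173.87, 95.51], [-174.79, -0.11], [-173.66, 173.66]. Speed limits (degrees/s): [136.94, 136.94, 172.46, 180, 180, 180].

## Interface

Orientations are given as a 3x3 rotation matrix whose columns are the frame's x, y, z axes.
In Python, from plant import env gives the robot as it stands.
- The arm moves only by the tool drive_tool, never from a script. Its argument "motion" is a list of rows, each a list of 3 entries, a list of its own where there are three numbers: the shift along the tool's x, y, z in mm, then the turn, a rotation vector about the tool's x, y, z in degrees, then the finger opening in mm, from 0 to 87.6. A call has 1 to 5 rows; each row is the pose to reach, as a shift and turn from the pose commanded when the call began, along the tool's axes at that moment; what a row does not reach only later rows make up. A row lasts 1/12 s, in which the tool goes at most 41.7 mm and 7.16 degrees, less where a joint would pass 70% of its speed; a pose out of reach is approached as far as the arm can. A call with a gripper value outside its range is refused whole. The fingers move at their own pace and stop on an object; "newtons" is the grip in N (left out, the last holds). Time passes only in rows, so rows that repeat a pose let the fingers close. It gives the time, the measured TCP pose, the force and the opening at its end, in the units of the state.
- env.observe(): the state, without advancing time (a new reading comes with each control period).
- env.snapshot(name): name is "side" or "top" or "wrist"; returns a dict with "img" (384x512x3 uint8, blue, green, red), "fx", "fy", "cx", "cy" (pixels), "rvec" (rotation vector, rad) and "tvec" (3), from world to camera coordinates, as OpenCV has them. Camera axes: x right, y down, z forward; pixel columns grow to the right and rows downward; lengths in m; the calibration is good to about 2 mm. A picture is of the moment at which its call begins. There is no depth.
- env.job_done(): hands the job in, once; it reports no verdict.
The state is a dict: "clock": time; "joint_positions": joint angles; "joint_velocities": joint speeds; "tau": joint torques, N m; "position": TCP position; "ee_rot": TCP orientation; "force": force on the tool from outside, world axes, zero at the start; "wrist_torque": the same for the moment, N m; "finger_gap": opening from 0.0 (shut) to 1.0 (fully open).
Only numpy, scipy, OpenCV 4.12 (cv2) and the standard library are available. Lean on these libraries where they do the work, as an engineer would, in place of code of your own. Each camera call takes 0.05 s, during which the arm holds its last target. There are 200 camera calls.

## Working session

There is one attempt and no reset: what is moved stays moved. The work goes in short steps, Python scripts to look and compute and a tool call to move; the robot and the scene stay as the last step left them, time stands still between calls to the robot, and variables do not carry over. Pictures are saved under pics/ and viewed, about 8 in all and at most 12, crops included, and the job is handed in when it is done.

Besides the shell and the picture viewer there is one more tool, called after "Emit:" as a command line: name --argument value ..., lists and objects as JSON in quotes. drive_tool: Moves the arm, as the interface text tells. Its arguments: {"type":"object","properties":{"motion":{"type":"array"},"newtons":{"type":"number"}},"required":["motion"]}

```bash
mkdir -p pics; ls; python3 - <<'E'
from plant import env
import cv2,json,numpy as np
for n in ("side","top","wrist"):
    s=env.snapshot(n); cv2.imwrite(f"pics/{n}0.png",s["img"])
    R=cv2.Rodrigues(np.array(s["rvec"],float))[0]; print(n,s["fx"],s["cx"],s["cy"],-R.T@np.array(s["tvec"]).ravel(),R[2])
print(env.observe())
E
```

```text
pics
side 449.75992410171057 257.9879164655523 191.7152847267824 [ 0.29449014 -0.8185004   0.9008913 ] [ 0.18284812  0.71839022 -0.6711796 ]
top 355.8410800303641 256.58785117307355 186.42361838624123 [0.37427274 0.08659894 1.11284653] [ 0.15148364 -0.02523177 -0.98813768]
wrist 275.5253878280794 254.6097061306667 187.936744248691 [0.24960469 0.63112388 0.3837257 ] [-0.28624506  0.07402026 -0.95529303]
{'clock': 0.15, 'joint_positions': array([ 9.18504494e+01,  2.05827170e+01,  6.45967462e-01, -1.50580407e-02,
       -7.01370576e+01, -1.65067476e+01]), 'joint_velocities': array([-0.00565821, -0.10489224,  0.20084141,  0.09112551, -0.05100737,
        0.03885277]), 'tau': array([-1.55900823e-03, -5.83273566e+01,  2.93291867e+01,  7.00127319e+00,
        8.82699533e-03, -1.01587855e-04]), 'position': array([0.17073403, 0.65274821, 0.2914296 ]), 'ee_rot': array([[-2.53106507e-01, -2.05452354e-04,  9.67438398e-01],
       [-9.67437539e-01, -1.29547525e-03, -2.53106557e-01],
       [ 1.30529384e-03, -9.99999140e-01,  1.29130896e-04]]), 'force': array([-0.08191521, -0.48703559,  0.00963106]), 'wrist_torque': array([0.00831014, 0.06442581, 0.04054797]), 'finger_gap': 1.0058256171604867}
```

View pics/top0.png

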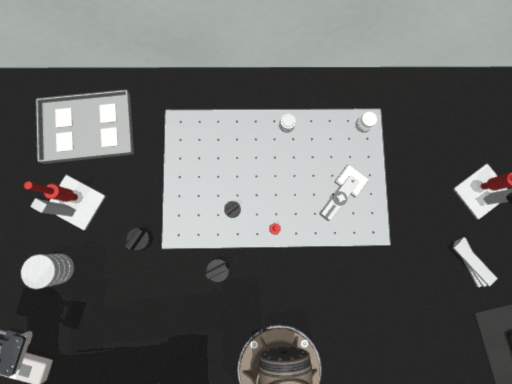

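View pics/side0.png

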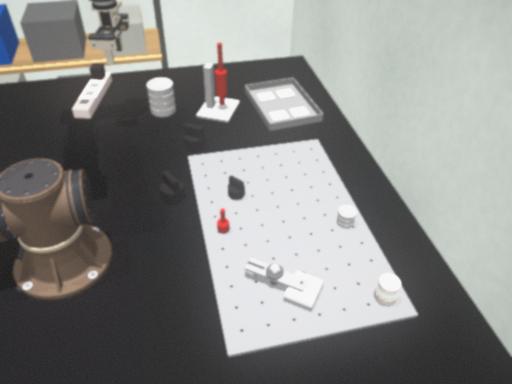

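```bash
python3 - <<'E'
import cv2,numpy as np
t=cv2.imread('pics/top0.png');s=cv2.imread('pics/side0.png')
def c(i,x,y,w,h): 
    return cv2.resize(i[y:y+h,x:x+w],(400,300),interpolation=cv2.INTER_CUBIC)
m=np.vstack([np.hstack([c(t,212,194,40,30),c(t,310,160,64,64*3//4+12)]),np.hstack([c(s,216,170,40,30),c(s,240,250,88,66)])])
m=np.clip(m.astype(float)*1.0,0,255).astype(np.uint8)
m[:300,:400]=np.clip(m[:300,:400]*2.5,0,255);m[300:,:400]=np.clip(m[300:,:400]*2.5,0,255)
cv2.imwrite('pics/crop1.png',m)
E
```

```text
(no output)
```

View pics/crop1.png

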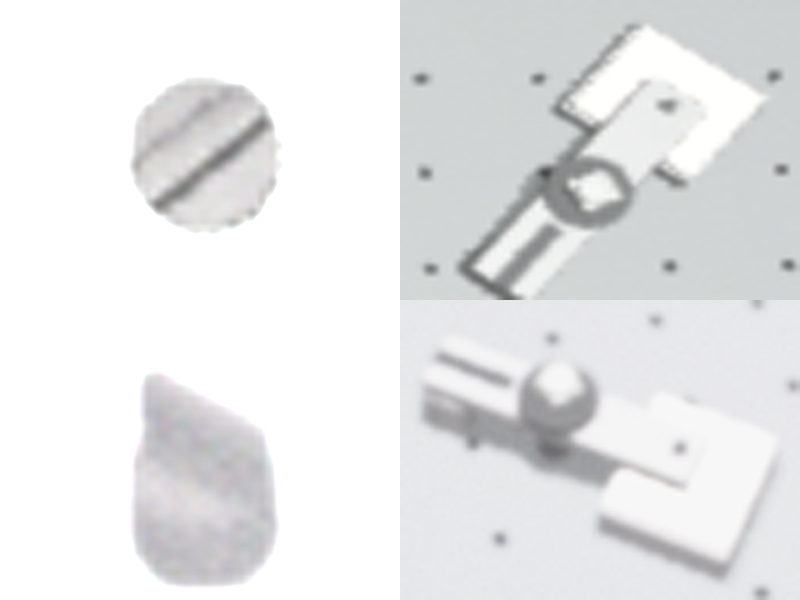

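```bash
cat > h.py <<'E'
from plant import env
import cv2,numpy as np
from scipy.spatial.transform import Rotation as Ro
def ray(s,uv,z):
    R=cv2.Rodrigues(np.array(s["rvec"],float))[0]; c=-R.T@np.array(s["tvec"],float).ravel()
    d=R.T@np.array([(uv[0]-s["cx"])/s["fx"],(uv[1]-s["cy"])/s["fy"],1]); return c+d*(z-c[2])/d[2]
def proj(s,P): return cv2.projectPoints(np.array([P],float),np.array(s["rvec"],float),np.array(s["tvec"],float),np.array([[s["fx"],0,s["cx"]],[0,s["fy"],s["cy"]],[0,0,1.]]),None)[0].ravel()
def yaw(R): return np.degrees(np.arctan2(R[1,0],R[0,0]))   # jaw (tool x) direction
def plan(p,jaw):  # TCP target, jaw yaw deg (taken mod 180, nearest)
    o=env.observe(); R=o["ee_rot"]; j=yaw(R)
    d=(jaw-j+90)%180-90; Rd=np.column_stack([[np.cos(np.radians(j+d)),np.sin(np.radians(j+d)),0],[0,0,-1],np.cross([np.cos(np.radians(j+d)),np.sin(np.radians(j+d)),0],[0,0,-1])])
    print("yaw now %.2f d %.2f shift mm"%(j,d),np.round(R.T@(np.array(p)-o["position"])*1e3,1),"rotvec",np.round(Ro.from_matrix(R.T@Rd).as_rotvec(degrees=True),2),"q",np.round(o["joint_positions"],1),"t %.2f"%o["clock"],"F",np.round(o["force"],1))
E
python3 - <<'E'
from h import *
t=env.snapshot("top"); s=env.snapshot("side")
cap=ray(t,(232.1,209.1),.044); print("cap deck",cap, "side chk",proj(s,[*cap[:2],.042]))
a=ray(t,(212+13.5,194+16),.072);b=ray(t,(212+23.5,194+8.5),.072);a2=ray(t,(227,214.5),.072);b2=ray(t,(238.8,206),.072)
print("rib",np.degrees(np.arctan2(*(b-a)[1::-1])),np.degrees(np.arctan2(*(b2-a2)[1::-1])),(a+b+a2+b2)/4)
st=ray(t,(339.9,198.2),.056); print("stud",st,"side chk",proj(s,st), "side meas",240+159/4.545,250+98/4.545)
for n,uv,z in (("hold",(275,229),.05),("wts",(288,122),.06),("jar",(367,121),.07),("c2",(137,239),.05),("c3",(217,270),.05)): print(n,ray(t,uv,z))
plan([cap[0],cap[1],.25],0)
E
```

```text
cap deck [0.47005004 0.13397656 0.044     ] side chk [235.53893714 187.08511419]
rib -53.56885872896095 -54.76429253054212 [0.47007842 0.13386222 0.072     ]
stud [ 0.49751976 -0.19039878  0.056     ] side chk [274.10274288 270.56187137] side meas 274.983498349835 271.56215621562154
hold [0.408572   0.00669497 0.05      ]
wts [ 0.73568911 -0.04034263  0.06      ]
jar [ 0.7336661  -0.28274481  0.07      ]
c2 [0.38533943 0.41267604 0.05      ]
c3 [0.29252403 0.17845981 0.05      ]
yaw now -104.66 d -75.34 shift mm [426.2  42.1 420.9] rotvec [-3.000e-02  7.534e+01  4.000e-02] q [ 91.9  20.6   0.7  -0.  -70.1 -16.5] t 0.25 F [-0.  -0.6  0.4]
```

Emit:
drive_tool --motion '[[[28,5,28],[0,0,0],87],[[56,10,56],[0,0,0],87],[[85,14,84],[0,0,0],87],[[113,19,112],[0,0,0],87],[[141,24,140],[0,0,0],87]]'

```text
clock: 0.67
position: [0.2711, 0.4794, 0.268]
ee_rot: [[-0.253, 0.0, 0.968], [-0.968, 0.0, -0.253], [-0.0, -1.0, 0.0]]
force: [1.4, 0.7, -0.2]
finger_gap: 0.994
```

Emit:
drive_tool --motion '[[[28,5,28],[0,0,0],87],[[56,10,56],[0,0,0],87],[[85,14,84],[0,0,0],87],[[113,19,112],[0,0,0],87],[[141,24,140],[0,0,0],87]]'

```text
clock: 1.08
position: [0.3708, 0.3075, 0.2443]
ee_rot: [[-0.253, 0.0, 0.968], [-0.968, 0.001, -0.253], [-0.001, -1.0, 0.0]]
force: [0.5, 0.2, -0.3]
finger_gap: 0.989
```

Emit:
drive_tool --motion '[[[28,5,28],[0,6,0],87],[[56,10,56],[0,13,0],87],[[85,14,84],[0,20,0],87],[[113,19,112],[0,27,0],87],[[141,24,140],[0,34,0],87]]'

```text
clock: 1.5
position: [0.4707, 0.1357, 0.2204]
ee_rot: [[-0.755, 0.001, 0.656], [-0.656, 0.001, -0.755], [-0.001, -1.0, 0.0]]
force: [1.8, 0.7, 0.1]
finger_gap: 0.993
```

Emit:
drive_tool --motion '[[[0,0,0],[0,5.5,0],87],[[0,0,0],[0,5.5,0],87]]'

```text
clock: 1.67
position: [0.4706, 0.1353, 0.2197]
ee_rot: [[-0.816, -0.001, 0.578], [-0.578, -0.001, -0.816], [0.001, -1.0, 0.0]]
force: [-0.0, 0.7, -0.3]
finger_gap: 0.992
```

```bash
python3 - <<'E'
from h import *
w=env.snapshot("wrist"); im=w["img"]; cap=[.470,.134]
u=proj(w,[*cap,.072]); print(u, proj(w,[*cap,.044]))
x,y=int(u[0])-60,int(u[1])-45; x=max(0,min(392,x)); y=max(0,min(294,y)); print(x,y)
c=np.clip(cv2.resize(im[y:y+90,x:x+120],(800,600),interpolation=cv2.INTER_CUBIC)*2.5,0,255)
cv2.imwrite("pics/w1.png",c); plan([*cap,.22],-144.2)
E
```

```text
[256.09867384 195.18603941] [255.94348179 186.33957613]
196 150
yaw now -144.21 d 0.01 shift mm [1.8 0.  1.9] rotvec [ 0.   -0.01  0.01] q [ 39.2   6.6 -28.1  -0.  -55.3  -3.4] t 1.72 F [ 0.4  0.3 -0.6][ WARN:0@1.463] global loadsave.cpp:1063 imwrite_ Unsupported depth image for selected encoder is fallbacked to CV_8U.
```

View pics/w1.png

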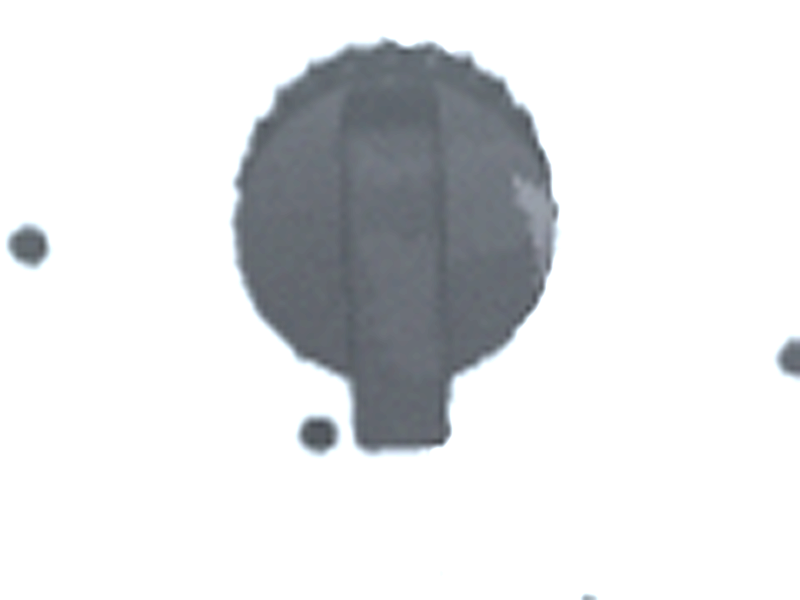

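```bash
python3 - <<'E'
from h import *
w=env.snapshot("wrist")
f=lambda x,y:(196+(x+.5)/6.667-.5,150+(y+.5)/6.667-.5)
P=[ray(w,f(*q),.072) for q in ((343,120),(355,430),(437,120),(449,430))]
for a,b in((P[0],P[1]),(P[2],P[3])): print(np.degrees(np.arctan2(*(b-a)[1::-1])))
print("center line mid",sum(P)/4, "width",np.linalg.norm(P[0]-P[2]),"len",np.linalg.norm(ray(w,f(390,125),.072)-ray(w,f(402,442),.072)))
d=[ray(w,f(*q),.04) for q in ((235,215),(556,215))]; print(sum(d)/2,np.linalg.norm(d[0]-d[1]))
e=[ray(w,f(390,125),.072),ray(w,f(402,440),.072)]; print("rib ends mid",sum(e)/2)
p=sum(e)/2
plan([*p[:2],.113],-144.2)
E
```

```text
127.49789544095783
128.36517683249383
center line mid [0.47269648 0.13303642 0.072     ] width 0.012592025037173193 len 0.04597160382149739
[0.47275795 0.13306417 0.04      ] 0.04950006767301864
rib ends mid [0.4720489  0.13393285 0.072     ]
yaw now -144.01 d -0.19 shift mm [  0.5 107.2   3.9] rotvec [ 0.    0.19 -0.01] q [ 39.3   6.6 -28.   -0.  -55.3  -3.4] t 1.77 F [0.5 0.1 0.1]
```

Emit:
drive_tool --motion '[[[1,30,3],[0,-2,0],50],[[1,60,3],[0,-2,0],50],[[1,85,3],[0,-2,0],50],[[1,100,3],[0,-2,0],50],[[1,107,3],[0,-2,0],50]]'

```text
clock: 2.18
position: [0.4697, 0.1353, 0.1113]
ee_rot: [[-0.786, -0.002, 0.618], [-0.618, -0.002, -0.786], [0.003, -1.0, -0.0]]
force: [-0.1, -0.4, -0.3]
finger_gap: 0.672
```

Emit:
drive_tool --motion '[[[0,0,0],[0,0,0],5],[[0,0,0],[0,0,0],5],[[0,0,0],[0,0,0],5],[[0,0,0],[0,0,0],5],[[0,0,0],[0,0,0],5]]' --newtons 50

```text
clock: 2.6
position: [0.4715, 0.135, 0.1142]
ee_rot: [[-0.789, 0.002, 0.614], [-0.614, 0.001, -0.789], [-0.002, -1.0, 0.0]]
force: [0.0, -0.4, 0.0]
finger_gap: 0.298
```

Emit:
drive_tool --motion '[[[0,0,0],[0,0,0],5],[[0,0,0],[0,0,0],5],[[0,0,0],[0,0,0],5]]'

```text
clock: 2.85
position: [0.4712, 0.1345, 0.1136]
ee_rot: [[-0.79, 0.001, 0.614], [-0.614, 0.0, -0.79], [-0.001, -1.0, 0.0]]
force: [-1.5, 0.4, 3.7]
finger_gap: 0.153
```

Emit:
drive_tool --motion '[[[0,-15,0],[0,0,0],5],[[0,-40,0],[0,0,0],5],[[0,-70,0],[0,0,0],5],[[0,-95,0],[0,0,0],5],[[0,-110,0],[0,0,0],5]]'

```text
clock: 3.27
position: [0.4716, 0.1347, 0.2258]
ee_rot: [[-0.79, 0.002, 0.614], [-0.614, 0.001, -0.79], [-0.003, -1.0, 0.0]]
force: [0.4, 0.1, -2.9]
finger_gap: 0.155
```

Emit:
drive_tool --motion '[[[20,0,20],[0,0,0],5],[[45,0,43],[0,0,0],5],[[70,0,67],[0,0,0],5],[[95,0,91],[0,0,0],5],[[120,0,115],[0,0,0],5]]'

```text
clock: 3.68
position: [0.4458, -0.0314, 0.223]
ee_rot: [[-0.789, -0.0, 0.614], [-0.614, 0.0, -0.789], [0.0, -1.0, -0.0]]
force: [0.4, 0.0, -2.2]
finger_gap: 0.154
```

Emit:
drive_tool --motion '[[[25,0,25],[0,0,0],5],[[45,0,44],[0,0,0],5],[[59,0,58],[0,0,0],5],[[59,0,58],[0,0,0],5],[[59,0,58],[0,0,0],5]]'

```text
clock: 4.1
position: [0.4352, -0.1129, 0.2228]
ee_rot: [[-0.791, -0.001, 0.611], [-0.611, 0.0, -0.791], [0.0, -1.0, -0.001]]
force: [0.7, -0.0, -2.7]
finger_gap: 0.16
```

```bash
python3 - <<'E'
from h import *
w=env.snapshot("wrist"); im=w["img"]; st=[.4975,-.1904]
u=proj(w,[*st,.071]); print(u, proj(w,[*st,.056]))
x,y=int(u[0])-40,int(u[1])-30; x=max(0,min(432,x)); y=max(0,min(324,y)); print(x,y)
g=cv2.resize(im[y:y+60,x:x+80],(400,300),interpolation=cv2.INTER_CUBIC); g=cv2.convertScaleAbs(g,alpha=.9)
cv2.imwrite("pics/w2.png",np.vstack([g,cv2.resize(im,(400,300))])); cv2.imwrite("pics/w2full.png",im); plan([*st,.22],-142)
E
```

```text
[252.42742614  80.52298728] [252.55705223  81.81133335]
212 50
yaw now -142.25 d 0.25 shift mm [-1.2  2.9 99.8] rotvec [ 0.02 -0.25  0.01] q [ 10.8   2.5 -32.3  -0.  -55.2  27. ] t 4.15 F [ 0.8 -0.  -2.4]
```

View pics/w2.png

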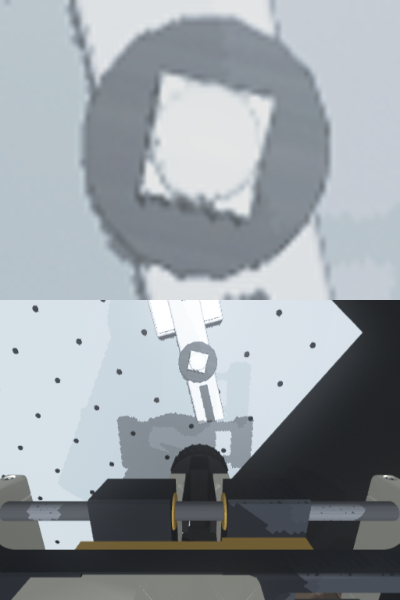

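```bash
python3 - <<'E'
from h import *
w=env.snapshot("wrist")
f=lambda x,y:(212+(x+.5)/5-.5,50+(y+.5)/5-.5)
C=np.array([ray(w,f(*q),.063) for q in ((162,72),(274,97),(247,217),(140,193))])
print("sq ctr",C.mean(0))
for i in range(4):
    d=C[(i+1)%4]-C[i]; print("edge",np.linalg.norm(d),np.degrees(np.arctan2(d[1],d[0]))%90)
F=np.array([ray(w,f(*q),.056) for q in ((83,147),(330,147),(206.5,17),(206.5,277))]); print("flange",F.mean(0),(F[:2].mean(0)),F[2:].mean(0),np.linalg.norm(F[0]-F[1]),np.linalg.norm(F[2]-F[3]))
print("pilot",ray(w,f(207,142),.071))
plan([*F.mean(0)[:2],.18],-142.1)
E
```

```text
sq ctr [ 0.49900885 -0.19138207  0.063     ]
edge 0.019288274758622933 26.140553684299306
edge 0.019697477421602376 24.75172979368898
edge 0.01888110304544303 25.79634443363893
edge 0.019578386654294004 25.935995742457962
flange [ 0.4989484  -0.19144583  0.056     ] [ 0.49911836 -0.19166571  0.056     ] [ 0.49877843 -0.19122596  0.056     ] 0.043353795439040325 0.042588788017882115
pilot [ 0.49875755 -0.19148634  0.071     ]
yaw now -142.18 d 0.08 shift mm [ -1.1  43.  101.7] rotvec [ 0.02 -0.08  0.01] q [ 10.8   2.5 -32.3  -0.  -55.3  27. ] t 4.20 F [-0.1  1.  -2.2]
```

```bash
python3 - <<'E'
from h import *
plan([.4979,-.1904,.223],-154.3)
E
```

```text
yaw now -142.18 d -12.12 shift mm [ -0.9  -0.  100.2] rotvec [2.000e-02 1.212e+01 1.000e-02] q [ 10.8   2.5 -32.3  -0.  -55.3  27. ] t 4.20 F [-0.1  1.  -2.2]
```

Emit:
drive_tool --motion '[[[0,0,25],[0,4,0],5],[[-1,0,60],[0,9,0],5],[[-1,0,88],[0,12,0],5],[[-1,0,100],[0,12,0],5],[[-1,0,100],[0,12,0],5]]'

```text
clock: 4.62
position: [0.4997, -0.1909, 0.2225]
ee_rot: [[-0.9, -0.001, 0.436], [-0.436, -0.0, -0.9], [0.001, -1.0, -0.0]]
force: [0.1, 0.4, -1.2]
finger_gap: 0.159
```

Emit:
drive_tool --motion '[[[0,10,0],[0,0,0],5],[[0,25,0],[0,0,0],5],[[0,38,0],[0,0,0],5],[[0,43,0],[0,0,0],5],[[0,43,0],[0,0,0],5]]'

```text
clock: 5.03
position: [0.4966, -0.1892, 0.1786]
ee_rot: [[-0.899, -0.003, 0.437], [-0.437, 0.0, -0.899], [0.003, -1.0, -0.002]]
force: [-1.0, 0.4, -2.8]
finger_gap: 0.157
```

```bash
python3 - <<'E'
from h import *
s=env.snapshot("side");t=env.snapshot("top")
u=proj(s,[.4985,-.191,.08]).astype(int);v=proj(t,[.4985,-.191,.1]).astype(int); print(u,v)
cv2.imwrite("pics/s3.png",np.hstack([cv2.resize(i[p[1]-30:p[1]+30,p[0]-20:p[0]+20],(400,600),interpolation=cv2.INTER_CUBIC) for i,p in((s["img"],u),(t["img"],v))]))
plan([.4979,-.1904,.18],-154.3)
E
```

```text
[274 264] [343 196]
yaw now -154.08 d -0.22 shift mm [0.4 0.4 0.6] rotvec [-0.01  0.22  0.  ] q [  0.2  13.1 -25.9   0.  -51.   25.7] t 5.13 F [-0.1 -0.1 -2.1]
```

View pics/s3.png

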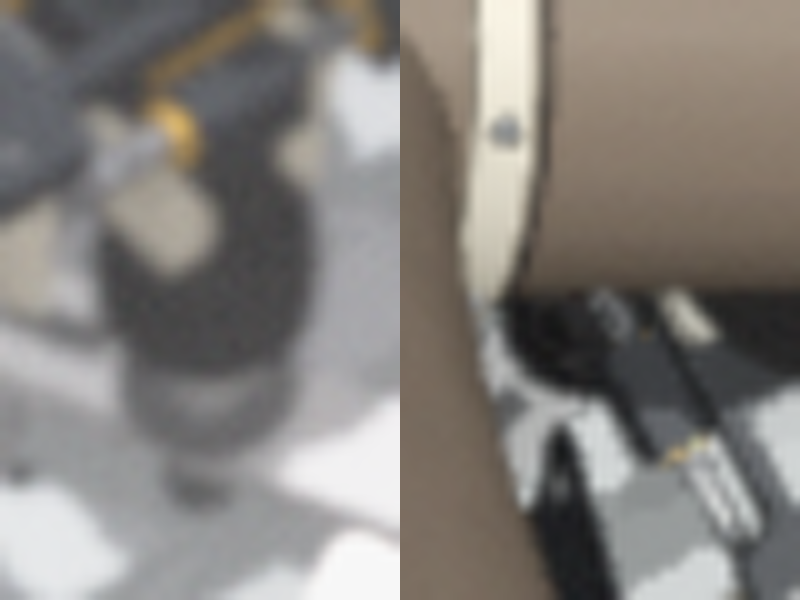

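Emit:
drive_tool --motion '[[[0.5,2,0.5],[0,0,0],5],[[0.5,4,0.5],[0,0,0],5],[[0.5,6,0.5],[0,0,0],5],[[0.5,8,0.5],[0,0,0],5],[[0.5,9,0.5],[0,0,0],5]]'

```text
clock: 5.55
position: [0.4977, -0.191, 0.171]
ee_rot: [[-0.9, 0.0, 0.436], [-0.436, 0.0, -0.9], [-0.0, -1.0, -0.0]]
force: [0.1, -0.5, -1.5]
finger_gap: 0.16
```

```bash
python3 - <<'E'
from h import *
plan([.4979,-.1904,.17],-154.3); print(env.observe()["wrist_torque"])
E
```

```text
yaw now -154.17 d -0.13 shift mm [-0.5  1.  -0.4] rotvec [ 0.    0.13 -0.  ] q [  0.1  13.8 -26.4  -0.  -49.7  25.7] t 5.55 F [ 0.1 -0.5 -1.5]
[ 0.08783524 -0.0301351  -0.03258259]
```

Emit:
drive_tool --motion '[[[0,1,0],[0,0,0],5],[[0,2,0],[0,0,0],5],[[0,3,0],[0,0,0],5],[[0,4,0],[0,0,0],5],[[0,4,0],[0,0,0],5]]'

```text
clock: 5.97
position: [0.4977, -0.191, 0.1669]
ee_rot: [[-0.9, -0.0, 0.436], [-0.436, 0.0, -0.9], [0.0, -1.0, -0.0]]
force: [-0.3, -1.7, -1.9]
finger_gap: 0.156
```

```bash
python3 - <<'E'
from h import *
plan([.4979,-.1904,.17],-154.3); print(env.observe()["wrist_torque"])
E
```

```text
yaw now -154.16 d -0.14 shift mm [-0.5 -3.1 -0.4] rotvec [0.01 0.14 0.02] q [  0.1  14.1 -26.7  -0.  -49.2  25.7] t 5.97 F [-0.3 -1.7 -1.9]
[0.04861958 0.01930266 0.03324166]
```

Underside is about 5 mm down, free. On to the square.

Emit:
drive_tool --motion '[[[0,1,0],[0,0,0],5],[[0,2,0],[0,0,0],5],[[0,3,0],[0,0,0],5],[[0,4,0],[0,0,0],5],[[0,4,0],[0,0,0],5]]'

```text
clock: 6.38
position: [0.4976, -0.1909, 0.1629]
ee_rot: [[-0.9, -0.0, 0.436], [-0.436, 0.0, -0.9], [0.0, -1.0, -0.0]]
force: [-0.1, -0.6, -2.3]
finger_gap: 0.153
```

```bash
python3 - <<'E'
from h import *
plan([.4979,-.1904,.157],-154.3); print(env.observe()["wrist_torque"])
E
```

```text
yaw now -154.16 d -0.14 shift mm [-0.5  5.9 -0.4] rotvec [0.01 0.14 0.02] q [  0.1  14.4 -27.   -0.  -48.7  25.7] t 6.38 F [-0.1 -0.6 -2.3]
[ 0.0313156   0.00433554 -0.02603641]
```

Emit:
drive_tool --motion '[[[0,1,0],[0,0,0],5],[[0,2,0],[0,0,0],5],[[0,3,0],[0,0,0],5],[[0,4,0],[0,0,0],5],[[0,4,0],[0,0,0],5]]'

```text
clock: 6.8
position: [0.4976, -0.191, 0.1589]
ee_rot: [[-0.9, -0.0, 0.436], [-0.436, 0.0, -0.9], [0.0, -1.0, -0.0]]
force: [0.5, -0.2, -0.8]
finger_gap: 0.158
```

Emit:
drive_tool --motion '[[[0,0.5,0],[0,0,0],5],[[0,1,0],[0,0,0],5],[[0,1,0],[0,0,0],5]]'

```text
clock: 7.05
position: [0.4977, -0.191, 0.1581]
ee_rot: [[-0.9, -0.0, 0.436], [-0.436, 0.0, -0.9], [0.0, -1.0, -0.0]]
force: [-0.1, -0.3, -2.0]
finger_gap: 0.156
```

```bash
python3 - <<'E'
from h import *
plan([.4979,-.1904,.157],-154.3); print(env.observe()["wrist_torque"])
E
```

```text
yaw now -154.16 d -0.14 shift mm [-0.4  1.1 -0.4] rotvec [0.   0.14 0.  ] q [  0.1  14.7 -27.3  -0.  -48.   25.7] t 7.05 F [-0.1 -0.3 -2. ]
[ 0.0236303   0.00091707 -0.02945757]
```

Still hanging free; feel for the flange in 0.5 mm steps.

Emit:
drive_tool --motion '[[[0,0.5,0],[0,0,0],5],[[0,0.5,0],[0,0,0],5]]'

```text
clock: 7.22
position: [0.4978, -0.191, 0.1577]
ee_rot: [[-0.9, 0.0, 0.436], [-0.436, -0.0, -0.9], [-0.0, -1.0, 0.0]]
force: [0.5, 0.2, -2.2]
finger_gap: 0.159
```

Emit:
drive_tool --motion '[[[0,0.5,0],[0,0,0],5],[[0,0.5,0],[0,0,0],5]]'

```text
clock: 7.38
position: [0.4978, -0.191, 0.1576]
ee_rot: [[-0.9, 0.0, 0.436], [-0.436, -0.0, -0.9], [-0.0, -1.0, 0.0]]
force: [-1.6, 0.9, 1.7]
finger_gap: 0.159
```

Emit:
drive_tool --motion '[[[0,0.5,0],[0,0,0],5],[[0,0.5,0],[0,0,0],5]]'

```text
clock: 7.55
position: [0.4979, -0.1911, 0.1575]
ee_rot: [[-0.9, 0.001, 0.436], [-0.436, -0.0, -0.9], [-0.0, -1.0, 0.001]]
force: [-3.0, 1.9, 7.3]
finger_gap: 0.158
```

```bash
cat > r.py <<'E'
from h import *
o=env.observe(); print("t %.2f yaw %.2f"%(o["clock"],yaw(o["ee_rot"])),"p",np.round(o["position"]*1e3,1),"F",np.round(o["force"],1),"T",np.round(o["wrist_torque"],3),"tau6 %.3f"%o["tau"][5],"gap %.3f"%o["finger_gap"])
E
python3 r.py
```

```text
t 7.55 yaw -154.14 p [ 497.9 -191.1  157.5] F [-3.   1.9  7.3] T [ 0.642  1.203 -0.042] tau6 0.001 gap 0.158
```

Emit:
drive_tool --motion '[[[0,0,0],[0,2,0],5],[[-0.1,0,0],[0,4,0],5],[[-0.1,0,0],[0,6,0],5],[[-0.1,0,0],[0,6,0],5]]'

```text
clock: 7.88
position: [0.4979, -0.1914, 0.1575]
ee_rot: [[-0.941, 0.0, 0.338], [-0.338, -0.001, -0.941], [-0.0, -1.0, 0.001]]
force: [-2.9, -2.0, 7.3]
finger_gap: 0.153
```

```bash
python3 r.py
```

```text
t 7.88 yaw -160.25 p [ 497.9 -191.4  157.5] F [-2.9 -2.   7.3] T [-0.537  1.016  0.055] tau6 -0.688 gap 0.153
```

Emit:
drive_tool --motion '[[[0,0,0],[0,2,0],5],[[-0.1,0,0],[0,4,0],5],[[-0.1,0,0],[0,6,0],5],[[-0.1,0,0],[0,6,0],5]]'

```text
clock: 8.22
position: [0.4978, -0.1914, 0.1575]
ee_rot: [[-0.971, -0.0, 0.238], [-0.238, -0.001, -0.971], [0.0, -1.0, 0.001]]
force: [-3.6, -1.4, 7.8]
finger_gap: 0.156
```

```bash
python3 r.py
```

```text
t 8.22 yaw -166.25 p [ 497.8 -191.4  157.5] F [-3.6 -1.4  7.8] T [-0.629  1.331  0.133] tau6 -0.734 gap 0.156
```

Emit:
drive_tool --motion '[[[0,0,0],[0,2,0],5],[[-0.1,0,0],[0,4,0],5],[[-0.1,0,0],[0,6,0],5],[[-0.1,0,0],[0,6,0],5]]'

```text
clock: 8.55
position: [0.4978, -0.1915, 0.1575]
ee_rot: [[-0.991, -0.0, 0.135], [-0.135, -0.001, -0.991], [0.0, -1.0, 0.001]]
force: [-3.4, -2.1, 7.9]
finger_gap: 0.153
```

```bash
python3 r.py
```

```text
t 8.55 yaw -172.25 p [ 497.8 -191.5  157.5] F [-3.4 -2.1  7.9] T [-0.624  1.547  0.142] tau6 -0.735 gap 0.153
```

Emit:
drive_tool --motion '[[[0,0,0],[0,2,0],5],[[-0.1,0,0],[0,4,0],5],[[-0.1,0,0],[0,6,0],5],[[-0.1,0,0],[0,6,0],5]]'

```text
clock: 8.88
position: [0.4977, -0.1915, 0.1575]
ee_rot: [[-1.0, -0.001, 0.031], [-0.031, -0.001, -1.0], [0.001, -1.0, 0.001]]
force: [-3.8, -1.9, 7.9]
finger_gap: 0.158
```

```bash
python3 r.py
```

```text
t 8.88 yaw -178.25 p [ 497.7 -191.5  157.5] F [-3.8 -1.9  7.9] T [-0.711  1.647  0.178] tau6 -0.735 gap 0.158
```

Emit:
drive_tool --motion '[[[0,0,0],[0,2,0],5],[[-0.1,0,0],[0,4,0],5],[[-0.1,0,0],[0,6,0],5],[[-0.1,0,0],[0,6,0],5]]'

```text
clock: 9.22
position: [0.4977, -0.1915, 0.1575]
ee_rot: [[-0.997, -0.001, -0.074], [0.074, -0.001, -0.997], [0.001, -1.0, 0.001]]
force: [-3.8, -1.9, 8.7]
finger_gap: 0.157
```

```bash
python3 r.py
```

```text
t 9.22 yaw 175.75 p [ 497.7 -191.5  157.5] F [-3.8 -1.9  8.7] T [-0.685  1.867  0.101] tau6 -0.736 gap 0.157
```

Emit:
drive_tool --motion '[[[0,0,0],[0,2,0],5],[[-0.1,0,0],[0,4,0],5],[[-0.1,0,0],[0,6,0],5],[[-0.1,0,0],[0,6,0],5]]'

```text
clock: 9.55
position: [0.4977, -0.1915, 0.1575]
ee_rot: [[-0.984, -0.001, -0.178], [0.178, -0.001, -0.984], [0.001, -1.0, 0.001]]
force: [-5.5, -2.2, 9.7]
finger_gap: 0.157
```

```bash
python3 r.py
```

```text
t 9.55 yaw 169.75 p [ 497.7 -191.5  157.5] F [-5.5 -2.2  9.7] T [-0.7    1.991  0.148] tau6 -0.736 gap 0.157
```

Emit:
drive_tool --motion '[[[0,0,0],[0,2,0],5],[[-0.1,0,0],[0,4,0],5],[[-0.1,0,0],[0,6,0],5],[[-0.1,0,0],[0,6,0],5]]'

```text
clock: 9.88
position: [0.4976, -0.1915, 0.1575]
ee_rot: [[-0.96, -0.001, -0.28], [0.28, -0.001, -0.96], [0.001, -1.0, 0.001]]
force: [-5.4, -1.0, 9.7]
finger_gap: 0.153
```

```bash
python3 r.py
```

```text
t 9.88 yaw 163.75 p [ 497.6 -191.5  157.5] F [-5.4 -1.   9.7] T [-0.62   2.139  0.178] tau6 -0.736 gap 0.153
```

Emit:
drive_tool --motion '[[[0,0,0],[0,2,0],5],[[-0.1,0,0],[0,4,0],5],[[-0.1,0,0],[0,6,0],5],[[-0.1,0,0],[0,6,0],5]]'

```text
clock: 10.22
position: [0.4976, -0.1915, 0.1575]
ee_rot: [[-0.926, -0.002, -0.378], [0.378, -0.001, -0.926], [0.001, -1.0, 0.002]]
force: [-6.3, -1.5, 9.8]
finger_gap: 0.155
```

```bash
python3 r.py
```

```text
t 10.22 yaw 157.77 p [ 497.6 -191.5  157.5] F [-6.3 -1.5  9.8] T [-0.403  2.374  0.362] tau6 -0.939 gap 0.155
```

Emit:
drive_tool --motion '[[[0.2,0,0.1],[0,2,0],5],[[0.3,0,0.1],[0,4,0],5],[[0.3,0,0.1],[0,6,0],5],[[0.3,0,0.1],[0,6,0],5]]'

```text
clock: 10.55
position: [0.4974, -0.1915, 0.1575]
ee_rot: [[-0.881, -0.001, -0.473], [0.473, -0.001, -0.881], [0.001, -1.0, 0.001]]
force: [-4.7, -1.7, 9.9]
finger_gap: 0.162
```

```bash
python3 r.py
```

```text
t 10.55 yaw 151.75 p [ 497.4 -191.5  157.5] F [-4.7 -1.7  9.9] T [-0.519  2.073  0.108] tau6 -0.712 gap 0.162
```

Emit:
drive_tool --motion '[[[0,0,0],[0,2,0],5],[[0,0,0],[0,4,0],5],[[0,0,0],[0,6,0],5],[[0,0,0],[0,6,0],5]]'

```text
clock: 10.88
position: [0.4974, -0.1914, 0.1575]
ee_rot: [[-0.826, -0.001, -0.563], [0.563, -0.001, -0.826], [0.001, -1.0, 0.001]]
force: [-4.9, -0.3, 10.0]
finger_gap: 0.159
```

```bash
python3 r.py
```

```text
t 10.88 yaw 145.73 p [ 497.4 -191.4  157.5] F [-4.9 -0.3 10. ] T [-0.314  2.072  0.038] tau6 -0.569 gap 0.159
```

Emit:
drive_tool --motion '[[[0,0,0],[0,2,0],5],[[0,0,0],[0,3,0],5],[[0,0,0],[0,3,0],5]]'

```text
clock: 11.13
position: [0.4978, -0.1912, 0.1575]
ee_rot: [[-0.796, -0.0, -0.605], [0.605, -0.0, -0.796], [0.0, -1.0, 0.001]]
force: [-4.9, 1.5, 9.5]
finger_gap: 0.158
```

```bash
python3 r.py
```

```text
t 11.13 yaw 142.77 p [ 497.8 -191.2  157.5] F [-4.9  1.5  9.5] T [ 0.593  1.934 -0.237] tau6 -0.195 gap 0.158
```

Emit:
drive_tool --motion '[[[0,0,0],[0,2,0],5],[[0,0,0],[0,3,0],5],[[0,0,0],[0,3,0],5]]'

```text
clock: 11.38
position: [0.4978, -0.1912, 0.1575]
ee_rot: [[-0.764, -0.0, -0.646], [0.646, -0.001, -0.764], [-0.0, -1.0, 0.001]]
force: [-4.8, 0.8, 9.6]
finger_gap: 0.153
```

```bash
python3 r.py
```

```text
t 11.38 yaw 139.80 p [ 497.8 -191.2  157.5] F [-4.8  0.8  9.6] T [0.118 1.675 0.042] tau6 -0.377 gap 0.153
```

Emit:
drive_tool --motion '[[[0,0,0],[0,2,0],5],[[0,0,0],[0,4,0],5],[[0,0,0],[0,4,0],5]]'

```text
clock: 11.63
position: [0.4978, -0.1913, 0.1575]
ee_rot: [[-0.716, -0.001, -0.698], [0.698, -0.001, -0.716], [-0.0, -1.0, 0.001]]
force: [-3.9, -1.1, 8.9]
finger_gap: 0.159
```

```bash
python3 r.py
```

```text
t 11.63 yaw 135.75 p [ 497.8 -191.3  157.5] F [-3.9 -1.1  8.9] T [-0.157  1.736  0.131] tau6 -0.702 gap 0.159
```

Emit:
drive_tool --motion '[[[0,0,0],[0,2,0],5],[[0,0,0],[0,4,0],5],[[0,0,0],[0,4,0],5]]'

```text
clock: 11.88
position: [0.4974, -0.1914, 0.1575]
ee_rot: [[-0.666, -0.001, -0.746], [0.746, -0.001, -0.666], [0.0, -1.0, 0.002]]
force: [-5.4, -0.8, 10.2]
finger_gap: 0.157
```

```bash
python3 r.py
```

```text
t 11.88 yaw 131.76 p [ 497.4 -191.4  157.5] F [-5.4 -0.8 10.2] T [-0.37   2.132  0.124] tau6 -0.753 gap 0.157
```

Emit:
drive_tool --motion '[[[0,0,0],[0,0,0],45],[[0,0,0],[0,0,0],45],[[0,0,0],[0,0,0],45],[[0,0,0],[0,0,0],45],[[0,0,0],[0,0,0],45]]'

```text
clock: 12.3
position: [0.4983, -0.1908, 0.1565]
ee_rot: [[-0.667, 0.0, -0.745], [0.745, 0.0, -0.667], [-0.0, -1.0, -0.0]]
force: [-0.2, 0.3, 1.0]
finger_gap: 0.471
```

Emit:
drive_tool --motion '[[[0,-5,0],[0,0,0],45],[[0,-20,0],[0,0,0],45],[[0,-45,0],[0,0,0],45],[[0,-80,0],[0,0,0],45],[[0,-110,0],[0,0,0],45]]'

```text
clock: 12.72
position: [0.4981, -0.191, 0.2685]
ee_rot: [[-0.667, -0.0, -0.745], [0.745, -0.0, -0.667], [-0.0, -1.0, 0.0]]
force: [-0.3, 0.0, 0.7]
finger_gap: 0.515
```

Emit:
drive_tool --motion '[[[-20,0,-20],[0,0,0],45],[[-45,0,-45],[0,0,0],45],[[-70,0,-70],[0,0,0],45],[[-80,0,-80],[0,0,0],45],[[-80,0,-80],[0,0,0],45]]'

```text
clock: 13.13
position: [0.6139, -0.1972, 0.2658]
ee_rot: [[-0.667, -0.001, -0.745], [0.745, -0.0, -0.667], [0.0, -1.0, 0.001]]
force: [1.0, -0.8, 0.3]
finger_gap: 0.515
```

```bash
python3 r.py; python3 - <<'E'
from h import *
s=env.snapshot("side");t=env.snapshot("top")
u=proj(s,[.4985,-.191,.08]).astype(int);v=proj(t,[.4985,-.191,.1]).astype(int); print(u,v)
for z in (.116,.086,.056): print(z,(proj(s,[.4985,-.191,z])-u+[20,30])*10,(proj(t,[.4985,-.191,z])-v+[20,30])*10)
cv2.imwrite("pics/s4.png",np.hstack([cv2.resize(i[p[1]-30:p[1]+30,p[0]-20:p[0]+20],(400,600),interpolation=cv2.INTER_CUBIC) for i,p in((s["img"],u),(t["img"],v))]))
E
```

```text
t 13.13 yaw 131.87 p [ 613.9 -197.2  265.8] F [ 1.  -0.8  0.3] T [ 0.064 -0.099  0.018] tau6 0.025 gap 0.515
[274 264] [343 196]
0.116 [216.59031218 201.16037275] [224.68733001 293.38817673]
0.086 [211.05194847 285.63427168] [196.9868478  306.42381159]
0.056 [205.72495818 366.88419736] [170.82104776 318.73723676]
```

View pics/s4.png

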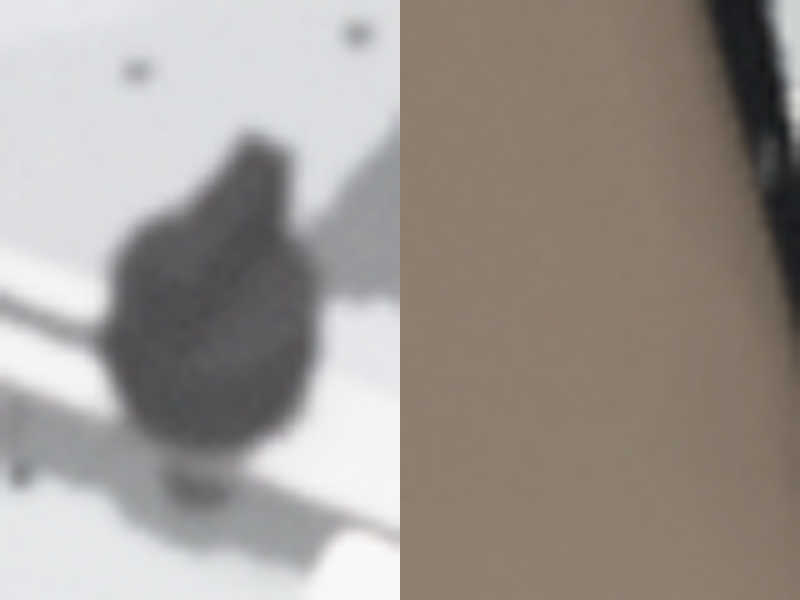

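```bash
python3 -c "
from plant import env
print(env.job_done())"
```

```text
the job is handed in; nothing more can be done
None
```

The smallest cap is seated on the stud, clicked once and released. I handed the job in at about 13 s on the robot's clock, and no verdict was reported.

- **Seating:** I read the square's angle from the wrist camera and turned the cap 12° before lowering it. It slid over the square without any extra force and met the flange at about 7 N. That was at tool height 157.6 mm, against the 157.3 mm expected.
- **Clicking:** The screw ran down at about 0.15 N m and tightened after roughly 35–40° of turning. The torque then peaked at 0.36 N m, sank to about 0, and dipped to −0.24 N m at the click. It recovered to only 0.13 N m, and I stopped there. I turned the cap about 28° past tight, far short of the roughly 74° a third click would need.
- **Last checks:** The side picture shows the cap upright and home on the flange with the arm clear, and the wrist force was near zero.
- **Not checked directly:** I could not read the ratchet value, so the single click is inferred from the torque and the angle turned. The arm hid the cap in the final top picture. I did not look at the weights, holder and jar again, but the arm's path stayed clear of them.

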